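# Point out the faults in a rack of chrome heads and call the supervisor

## Task

Report the two faults in the rack of chrome heads without touching the rack or anything in it: with the fingers pointing down, hold the fingertips a few centimetres straight above the centre of the one empty hole for about two seconds, then in the same way point at the one head that is too short for about two seconds. Then press the wide push button fully down with the fingertips and let it come up again, to call the supervisor. Leave the narrow button and everything else on the bench where it is, and finish clear of it all.

Things in the scene. Friction and masses are not known exactly. Their poses are not given: they have to be found in the camera images.
- rack: white painted sheet-metal rack, fixed, 170 (x) x 310 (y) x 50 mm high, with 8 round holes of 36 mm in its top in 2 rows of 4, 70 mm apart both ways (at x = -35, 35 and y = -105, -35, 35, 105 mm in its frame). Origin: centre of its underside; z up
- empty_hole (a point): the only empty hole of the rack, 36 mm wide, dark inside: this point is the hole's centre, level with the rack's top (50 mm above the table). Full-height heads beside it rise 58 mm above the rack's top, 70 mm from centre to centre
- short_head: the wrong part: the one stubby chrome head, rising only 32 mm above the rack's top, with a wide flat end (41 mm across); loose, standing in one of the holes on a 50 mm flange. Origin: centre of the foot of its 24 mm stem, inside the hole; z up
- short_head_top (a point): centre of the flat top end of the stubby head, 32 mm above the rack's top
- wide_button (a joint): travel of the wide push button, m: 0 up, 0.006 fully down; springs back, fully down takes 5 N
- wide_button_top (a point): centre of the top of the wide push button: grey cap 44 mm across in a round black housing (60 mm across, 12 mm high) on the table, its top 22 mm above the table; it is pressed straight down. It changes places with the narrow button
- narrow_button (a joint): travel of the narrow push button, m: 0 up, 0.006 fully down; not to be pressed
- narrow_button_top (a point): centre of the top of the narrow push button: grey cap 20 mm across in a round black housing on the table, its top 22 mm above the table
- head_1: right part: full-height tapered chrome head, 58 mm above the rack's top, 30 mm across its end, 50 mm flange; loose, standing in a hole. Origin: centre of the foot of its 24 mm stem, inside the hole
- head_2: right part: full-height tapered chrome head, 58 mm above the rack's top, 30 mm across its end, 50 mm flange; loose, standing in a hole. Origin: centre of the foot of its 24 mm stem, inside the hole
- head_3: right part: full-height tapered chrome head, 58 mm above the rack's top, 30 mm across its end, 50 mm flange; loose, standing in a hole. Origin: centre of the foot of its 24 mm stem, inside the hole
- head_4: right part: full-height tapered chrome head, 58 mm above the rack's top, 30 mm across its end, 50 mm flange; loose, standing in a hole. Origin: centre of the foot of its 24 mm stem, inside the hole
- head_5: right part: full-height tapered chrome head, 58 mm above the rack's top, 30 mm across its end, 50 mm flange; loose, standing in a hole. Origin: centre of the foot of its 24 mm stem, inside the hole
- head_6: right part: full-height tapered chrome head, 58 mm above the rack's top, 30 mm across its end, 50 mm flange; loose, standing in a hole. Origin: centre of the foot of its 24 mm stem, inside the hole
- cartridge: bystander: brass valve cartridge, loose, standing, 34 mm across, 50 mm high; origin under its centre
- screwdriver: bystander: loose screwdriver lying along its x axis
- tin: bystander: loose round metal tin, 83 mm across, 30 mm high; origin under its centre
- wrench: bystander: loose wrench lying along its x axis
- brush: bystander: loose brush lying along its x axis
There are look-alikes about, which are no part of the job. Leave any black or green look-alike of the head_5 alone.

How it is judged (in metres and radians):
On the way, in this order (a step that is already met when the one before it is completed fails the run):
1. the tool point has stayed above the empty hole: within 25 mm of its centre sideways, 25 to 100 mm above the rack's top, fingers within 45 degrees of straight down, for 1.6 s (horizontal distance between the grasp point and empty_hole below 0.025 m and z of the grasp point in the frame of empty_hole between 0.025 and 0.1 m and angle between the grasp point's own z axis and vertical above 2.36 rad), for 1.6 s.
2. then the tool point has stayed above the short head's top, within the same limits, for 1.6 s (horizontal distance between the grasp point and short_head_top below 0.025 m and z of the grasp point in the frame of short_head_top between 0.025 and 0.1 m and angle between the grasp point's own z axis and vertical above 2.36 rad), for 1.6 s.
3. then the wide button is pressed down (more than 4.8 mm of its 6) (value of joint wide_button above 0.0048 m), for 0.05 s.
At the end, for the whole second after the job is handed in: both buttons are up again (within 1 mm), every head is at rest within 6 mm of where it stood, and the bystanders within 20 mm (value of joint each of wide_button, narrow_button below 0.001 m and distance of each of head_1, head_2, head_3, head_4, head_5, head_6, short_head from where it was at the start of the episode below 0.006 m and distance of each of cartridge, screwdriver, tin, brush, wrench from where it was at the start of the episode below 0.02 m and linear speed of each of head_1, head_2, head_3, head_4, head_5, head_6, short_head below 0.02 m/s); the robot touches nothing.
It fails at once if the robot touches the rack or a head in it (contact force between any of head_1, head_2, head_3, head_4, head_5, head_6, short_head, rack and the fingers above 0.3 N or contact force between any of head_1, head_2, head_3, head_4, head_5, head_6, short_head, rack and the arm above 0.3 N).
It fails at once if a head is shifted or lifted by more than 8 mm (distance of any of head_1, head_2, head_3, head_4, head_5, head_6, short_head from where it was at the start of the episode above 0.008 m).
It fails at once if the narrow button is pressed (more than 3 mm) (value of joint narrow_button above 0.003 m).
It fails at once if the wide button is pressed (more than 4.8 mm) while the tool is not above it (value of joint wide_button above 0.0048 m and horizontal distance between the grasp point and wide_button_top above 0.05 m).
It fails at once if a bystander is moved by more than 25 mm (distance of any of cartridge, screwdriver, tin, brush, wrench from where it was at the start of the episode above 0.025 m).
It also fails if it takes over 48 s, if anything falls off the work surface, if the arm or the gripper's body presses on something with over 40 N, if the wrist force passes 120 N, or if a joint passes its speed limit or range.

## Robot

A 6-joint arm with a two-finger parallel gripper is mounted at the origin on the work surface. World frame = base frame: x ahead of the robot, y to its left, z up, the work surface at z = 0. Lengths are in mm, angles in degrees, forces in N, time in s.
With the tool pointing down it reaches from about 300 to 850 mm from the base axis. Payload 4.2 kg.
Tool frame: the origin (TCP) lies between the finger pads, 19 mm behind the fingertips; this is the grasp point; z points along the fingers, y is the line along which they close (so a half turn about z gives the same grasp; the last joint's range is limited). The gripper opens to 91 mm and grips with 3 to 60 N. Pads are 32 mm wide; open, the fingers measure 118 mm over their backs; the gripper's body (76 mm by 178 mm) begins 60 mm behind the grasp point.
Start: joints at [67.208, 18.312, 89.639, -0, 72.044, -1.146], TCP at [212.107, 534.464, 232.776] pointing down, gripper open.
Joint ranges: [-177.97, 177.97], [-48.28, 115.42], [12.27, 149.76], [-77.06, 257.06], [2.81, 150.46], [-146.56, 146.56]. Speed limits (degrees/s): [147.25, 147.25, 180, 180, 180, 180].

## Interface

Orientations are given as [roll, pitch, yaw] about the fixed x, y, z axes, in that order (R = Rz(yaw) Ry(pitch) Rx(roll)).
In Python, from workcell import env gives the robot as it stands.
- The arm moves only by the tool send_rows, never from a script. Its argument "steps" is a list that holds one entry, the list of rows, each a list of 5 numbers: the shift along the tool's x, y, z scaled (see below), then the turn about the tool's z scaled (see below), then the opening, from 0 (shut) to 1 (fully open). In form: [[[dx, dy, dz, yaw, fingers], ...]]. A call has 1 to 5 rows; each row shifts and turns the commanded pose from where the row before left it, along the tool's axes as they then stand; what a row does not reach is not made up. The controller multiplies each number of a shift by 0.04 m and each number of a turn by 0.12 rad. A row lasts 1/12 s, in which the tool goes at most 41.7 mm and 7.16 degrees, less where a joint would pass 70% of its speed; a pose out of reach is approached as far as the arm can. A call with a number of a shift or a turn outside -1 to 1 is refused whole. A call with a gripper value outside its range is refused whole. The fingers move at their own pace and stop on an object; "squeeze" is the grip in N (left out, the last holds). Time passes only in rows, so rows that do not move let the fingers close. It gives the time, the measured TCP pose, the force, the opening and the grip force at its end, in the units of the state.
- env.state(): the state, without advancing time (a new reading comes with each control period).
- env.grab_frame(name): name is "scene" or "top"; returns a dict with "pixels" (400x640x3 uint8, red, green, blue), "depth" (400x640 float32, mm along the optical axis (not along the pixel's ray), 0 where there is no reading), "intrinsics" (3x3 intrinsics, pixels), "cam_to_world" (4x4, takes a point from camera to world coordinates). Camera axes: x right, y down, z forward; pixel columns grow to the right and rows downward; lengths in mm; the calibration is good to about 2 mm. A picture is of the moment at which its call begins.
- env.job_done(): hands the job in; it is judged then, once.
The state is a dict: "time_s": time; "qpos": joint angles; "qvel": joint speeds; "effort": joint torques, N m; "ee_pos": TCP position; "ee_rot": TCP orientation; "force": force on the tool from outside, world axes, zero at the start; "torque": the same for the moment, N m; "gripper_width": finger opening in mm; "gripper_force": force on a finger pad.
Only numpy, scipy, OpenCV 4.12 (cv2) and the standard library are available. Lean on these libraries where they do the work, as an engineer would, in place of code of your own. Each camera call takes 0.05 s, during which the arm holds its last target. There are 200 camera calls.

## Working session

There is one attempt and no reset: what is moved stays moved. The work goes in short steps, Python scripts to look and compute and a tool call to move; the robot and the scene stay as the last step left them, time stands still between calls to the robot, and variables do not carry over. Pictures are saved under pics/ and viewed, at most 10 in all, crops included, and the job is handed in when it is done.

Besides the shell and the picture viewer there is one more tool, called after "Request:" as name(argument=value, ...) on one line, values as JSON. send_rows: Moves the arm, as the interface text tells. Shifts and turns lie within -1 to 1; 1 stands for 0.04 m of shift or 0.12 rad of turn. Its arguments: {"type":"object","properties":{"steps":{"type":"array"},"squeeze":{"type":"number"}},"required":["steps"]}

```bash
mkdir -p pics; cat > h.py <<'E'
import numpy as np,cv2
from workcell import env
def grab(n):
    f=env.grab_frame(n); np.savez(f'{n}.npz',**f); return f
def pts(f):
    K=np.array(f['intrinsics']);T=np.array(f['cam_to_world']);d=f['depth']
    v,u=np.mgrid[:400,:640]
    c=np.stack([(u-K[0,2])/K[0,0]*d,(v-K[1,2])/K[1,1]*d,d],-1)
    return c@T[:3,:3].T+T[:3,3]
def ray(f,u,v,z):
    K=np.array(f['intrinsics']);T=np.array(f['cam_to_world'])
    r=T[:3,:3]@np.linalg.inv(K)@[u,v,1];o=T[:3,3];return o+r*(z-o[2])/r[2]
E
python3 - <<'E'
from h import *
for n in('scene','top'):
    f=grab(n);cv2.imwrite(f'pics/{n}.png',f['pixels'][...,::-1]);print(n,f['cam_to_world'],f['intrinsics'])
print(env.state())
E
```

```text
scene [[ 2.74183085e-01  6.66286488e-01 -6.93459409e-01  1.29048034e+03]
 [ 9.61582505e-01 -2.00081429e-01  1.87953473e-01 -1.48699477e+02]
 [-1.35174902e-02 -7.18352099e-01 -6.95548374e-01  8.30934951e+02]
 [ 0.00000000e+00  0.00000000e+00  0.00000000e+00  1.00000000e+00]] [[448.62089624   0.         317.8481286 ]
 [  0.         448.62089624 190.01777621]
 [  0.           0.           1.        ]]
top [[-4.46363464e-02 -9.77987440e-01  2.03833666e-01  2.48206549e+02]
 [-9.98997765e-01  4.43764165e-02 -5.84806410e-03  5.67507949e+01]
 [-3.32607441e-03 -2.03890413e-01 -9.78988068e-01  1.31259089e+03]
 [ 0.00000000e+00  0.00000000e+00  0.00000000e+00  1.00000000e+00]] [[515.31031332   0.         323.2355775 ]
 [  0.         515.31031332 196.49733787]
 [  0.           0.           1.        ]]
{'time_s': 0.1, 'qpos': array([ 6.72070911e+01,  1.83468296e+01,  8.97000477e+01, -7.00058240e-04,
        7.20438318e+01, -1.14725067e+00]), 'qvel': array([ 0.00048564, -0.1032158 , -0.11529255, -0.03300711,  0.0774885 ,
        0.00224623]), 'effort': array([-6.93048823e-04, -4.13336742e+01, -2.32510346e+01,  7.27772014e-02,
        4.21850430e-02, -6.27203940e-05]), 'ee_pos': array([211.94669603, 534.05145386, 232.01156572]), 'ee_rot': array([-1.79909296e+02, -1.15068943e-03,  1.58354557e+02]), 'force': array([-0.72095046,  0.10330758,  0.65078429]), 'torque': array([0.02421925, 0.00036792, 0.00096095]), 'gripper_force': 0.0, 'gripper_width': 91.77068285979152}
```

View pics/scene.png

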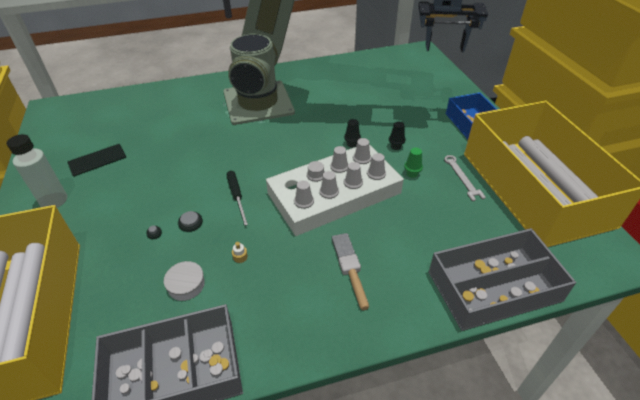

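View pics/top.png

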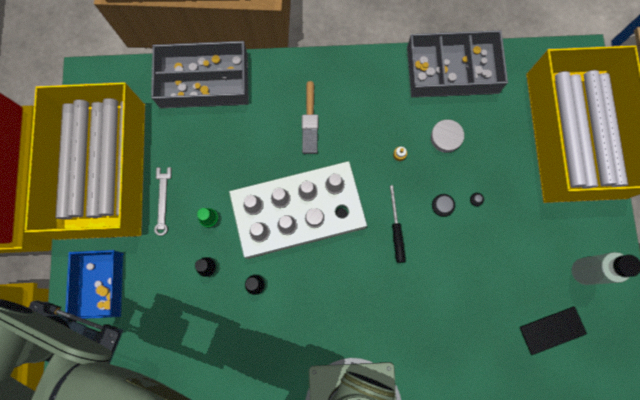

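The scene view shows the empty hole at (291,184) with the stubby head beside it at (316,172). The wide button is at (190,220) and the narrow one at (153,231).
In the top view the same things sit at: hole (342,212), stubby head (315,217), wide button (443,205), narrow button (477,199).

What could be mistaken, by top pixel:
- **Short head:** full heads at (252,203), (280,197), (307,189), (334,183), (260,231) and (287,224); black look-alikes at (205,267) and (255,284); green at (207,217).
- **Wide button:** the narrow button (477,199) and the tin (448,135).

By the descriptions I choose (342,212), (315,217) and (443,205). Next I measure these and check them in a close crop.

```bash
cat > m.py <<'E'
from h import *
T=dict(np.load('top.npz'));S=dict(np.load('scene.npz'))
def lin(f,u,v):
    K=f['intrinsics'];M=f['cam_to_world'];r=M[:3,:3]@np.linalg.inv(K)@[u,v,1];return M[:3,3],r/np.linalg.norm(r)
def tri(a,b):
    A=np.zeros((3,3));y=np.zeros(3);L=[lin(T,*a),lin(S,*b)]
    for o,r in L: P=np.eye(3)-np.outer(r,r);A+=P;y+=P@o
    x=np.linalg.solve(A,y);return x,[np.linalg.norm((np.eye(3)-np.outer(r,r))@(x-o)) for o,r in L]
# dark hole blob centroid, both views
def blob(f,u,v,w,cond):
    g=cv2.cvtColor(f['pixels'],cv2.COLOR_RGB2GRAY);m=cond(g).astype(np.uint8)
    m2=np.zeros_like(m);m2[v-w:v+w,u-w:u+w]=m[v-w:v+w,u-w:u+w]
    n,l,s,c=cv2.connectedComponentsWithStats(m2);i=1+np.argmax(s[1:,4]);return c[i],s[i]
a,sa=blob(T,342,212,12,lambda g:g<110);b,sb=blob(S,291,184,9,lambda g:g<110)
print('hole',a,sa,b,sb,ray(T,*a,50),ray(S,*b,50),tri(a,b))
for n,p,q,z in(('short',(315,217),(316,168),82),('wide',(443,204),(190,217),22),('narrow',(477,198),(153,229),22)):
    P=pts(T);Q=pts(S)
    print(n,ray(T,*p,z),ray(S,*q,z),tri(p,q),P[p[1],p[0]],Q[q[1],q[0]])
    for f,X,(u,v) in((T,P,p),(S,Q,q)):
        m=np.zeros((400,640),bool);m[v-16:v+17,u-16:u+17]=1
        m&=abs(X[...,2]-z)<4
        if m.any():print('  top pts',m.sum(),(X[m].max(0)+X[m].min(0))/2,np.ptp(X[m],axis=0))
P=pts(T);px=T['pixels'].astype(int);m=(abs(P[...,2]-50)<6)&(px.min(-1)>150)
m[:, :220]=0;m[:,375:]=0;m[:155]=0;m[265:]=0
xy=P[m][:,:2].astype(np.float32);print('rack',cv2.minAreaRect(xy),np.median(P[m][:,2]))
c1=cv2.resize(T['pixels'][150:265,225:490],None,fx=3,fy=3,interpolation=2)[...,::-1]
c2=cv2.resize(S['pixels'][135:250,140:405],None,fx=3,fy=3,interpolation=2)[...,::-1]
cv2.imwrite('pics/c.png',cv2.resize(np.vstack([c1,c2]),None,fx=.85,fy=.85))
E
python3 m.py
```

```text
hole [341.37121212 211.04545455] [335 205  13  13 132] [292.86666667 186.58333333] [287 183  13  10  60] [472.11075292   5.78675026  50.        ] [481.75217256   5.312505    50.        ] (array([473.6136064 ,   6.15601398,  42.27376254]), [np.float64(0.6939267571641448), np.float64(0.6939267571641718)])
short [454.71132559  71.56618603  82.        ] [465.48469989  71.14969321  82.        ] (array([456.30202755,  72.60334628,  73.806563  ]), [np.float64(0.9618602163685501), np.float64(0.9618602163685047)]) [455.31769354  71.60968904  78.38656845] [463.92251642  71.56599206  80.58184245]
  top pts 203 [457.5305888   73.73391217  81.94320923] [40.30666489 39.03902338  7.87726728]
  top pts 147 [483.82915778  86.93144948  81.9576596 ] [94.06974036 70.92530555  7.35900776]
wide [ 483.5718978  -254.99528052   22.        ] [ 485.26457069 -256.69576813   22.        ] (array([ 483.83835625, -256.1664465 ,   20.33593025]), [np.float64(0.7507843921645897), np.float64(0.7507843921647251)]) [ 482.85095132 -254.0403726    25.95320282] [ 482.94387137 -257.00702249   19.66858169]
  top pts 201 [ 486.34926931 -258.34450739   22.0347626 ] [48.27038791 42.77944691  7.90631413]
  top pts 173 [ 484.15647185 -261.11924366   21.3813452 ] [42.70279604 40.98049619  6.50888093]
narrow [ 495.20014564 -343.11287508   22.        ] [ 499.47288575 -345.04673348   22.        ] (array([ 495.94360874, -345.16104097,   18.11444371]), [np.float64(0.8077415422976942), np.float64(0.8077415422977058)]) [ 495.41550069 -343.46151837   20.87472685] [ 498.59081408 -345.26568508   21.09793694]
  top pts 38 [ 495.24849105 -348.15702216   21.79463862] [16.67795587 22.98979644  7.4793621 ]
  top pts 37 [ 495.90991311 -349.04533999   20.64504971] [19.43382073 15.92149062  5.03688447]
rack ((485.194091796875, 114.9559555053711), (171.38645935058594, 310.40570068359375), 11.905513763427734) 49.967127580071065
```

View pics/c.png

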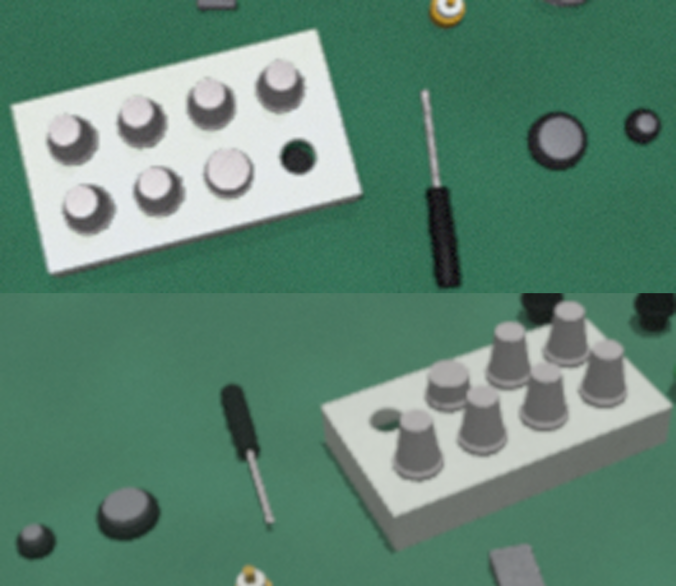

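The crop confirms it: empty hole at the right-hand end of the near row, stubby head next to it, and the wide button left of the narrow one. Fitting the rack gives 171 x 310 mm at z 50, turned 11.9°. From that the hole is at (472.6, 5), against (472, 5.8) by ray. The short head is at (458, 73.5), z 82, and the wide button at (485, -258), z 22. I'll go in at z ≈ 200 with the fingers shut.

Request:
send_rows(steps=[[[-0.55,-0.49,0.04,0,0],[-0.55,-0.49,0.04,0,0],[-0.55,-0.49,0.04,0,0],[-0.55,-0.49,0.04,0,0],[-0.55,-0.49,0.04,0,0]]])

```text
time_s: 0.52
ee_pos: [278.4, 401.4, 224.3]
ee_rot: [-180.0, -0.0, 158.4]
force: [0.2, -0.9, -0.4]
gripper_width: 60.8
gripper_force: 0.0
```

Request:
send_rows(steps=[[[-0.55,-0.49,0.04,0,0],[-0.55,-0.49,0.04,0,0],[-0.55,-0.49,0.04,0,0],[-0.55,-0.49,0.04,0,0],[-0.55,-0.49,0.04,0,0]]])

```text
time_s: 0.93
ee_pos: [344.4, 269.6, 216.4]
ee_rot: [-180.0, -0.0, 158.4]
force: [0.4, -0.3, -0.3]
gripper_width: 27.2
gripper_force: 0.0
```

Request:
send_rows(steps=[[[-0.55,-0.49,0.04,0,0],[-0.55,-0.49,0.04,0,0],[-0.55,-0.49,0.04,0,0],[-0.55,-0.49,0.04,0,0],[-0.55,-0.49,0.04,0,0]]])

```text
time_s: 1.35
ee_pos: [410.5, 138.0, 208.5]
ee_rot: [-180.0, -0.0, 158.4]
force: [0.7, 0.4, 0.1]
gripper_width: 0.2
gripper_force: 0.0
```

Request:
send_rows(steps=[[[-0.55,-0.49,0.04,0,0],[-0.55,-0.49,0.04,0,0],[-0.55,-0.49,0.04,0,0],[-0.55,-0.49,0.04,0,0],[0,0,0,0,0]]])

```text
time_s: 1.77
ee_pos: [465.0, 30.5, 201.8]
ee_rot: [-179.9, 0.1, 158.1]
force: [0.3, 0.8, 0.2]
gripper_width: 0.6
gripper_force: 0.0
```

Request:
send_rows(steps=[[[-0.41,-0.52,0,0,0],[0,0,0.4,0,0],[0,0,0.4,0,0],[0,0,0.4,0,0],[0,0,0.33,0,0]]])

```text
time_s: 2.18
ee_pos: [469.9, 9.1, 139.9]
ee_rot: [-180.0, -0.1, 158.3]
force: [0.2, -0.1, -0.4]
gripper_width: 0.4
gripper_force: 0.0
```

Request:
send_rows(steps=[[[0,0,0,0,0],[0,0,0,0,0],[0,0,0,0,0],[0,0,0,0,0],[0,0,0,0,0]]])

```text
time_s: 2.6
ee_pos: [471.4, 8.9, 142.0]
ee_rot: [180.0, 0.1, 158.4]
force: [0.2, -0.9, 0.1]
gripper_width: 0.2
gripper_force: 0.0
```

Request:
send_rows(steps=[[[-0.03,-0.09,0.1,0,0],[0,0,0,0,0],[0,0,0,0,0],[0,0,0,0,0],[0,0,0,0,0]]])

```text
time_s: 3.02
ee_pos: [470.7, 4.9, 137.2]
ee_rot: [180.0, 0.0, 158.3]
force: [-0.4, 0.2, -0.4]
gripper_width: 0.7
gripper_force: 0.0
```

Request:
send_rows(steps=[[[0,0,0,0,0],[0,0,0,0,0],[0,0,0,0,0],[0,0,0,0,0],[0,0,0,0,0]]])

```text
time_s: 3.43
ee_pos: [470.6, 5.0, 137.1]
ee_rot: [180.0, 0.0, 158.4]
force: [-1.5, 0.4, -0.1]
gripper_width: 0.4
gripper_force: 0.0
```

Request:
send_rows(steps=[[[0,0,0,0,0],[0,0,0,0,0],[0,0,0,0,0],[0,0,0,0,0],[0,0,0,0,0]]])

```text
time_s: 3.85
ee_pos: [470.6, 5.0, 137.1]
ee_rot: [180.0, -0.0, 158.4]
force: [0.1, -0.9, -0.0]
gripper_width: 0.2
gripper_force: 0.0
```

Request:
send_rows(steps=[[[0,0,0,0,0],[0,0,0,0,0],[0,0,0,0,0],[0,0,0,0,0],[0,0,0,0,0]]])

```text
time_s: 4.27
ee_pos: [470.6, 5.0, 137.1]
ee_rot: [180.0, -0.0, 158.4]
force: [-0.5, 0.3, 0.8]
gripper_width: 0.6
gripper_force: 0.0
```

Request:
send_rows(steps=[[[0,0,0,0,0],[0,0,0,0,0],[0,0,0,0,0],[0,0,0,0,0],[0,0,0,0,0]]])

```text
time_s: 4.68
ee_pos: [470.6, 5.0, 137.2]
ee_rot: [180.0, 0.0, 158.4]
force: [0.4, -0.2, -0.1]
gripper_width: 0.3
gripper_force: 0.0
```

```bash
python3 - <<'E'
from h import *
f=grab('scene');cv2.imwrite('pics/h1.png',cv2.resize(f['pixels'][60:240,200:440],None,fx=2,fy=2)[...,::-1])
E
```

```text
(no output)
```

View pics/h1.png

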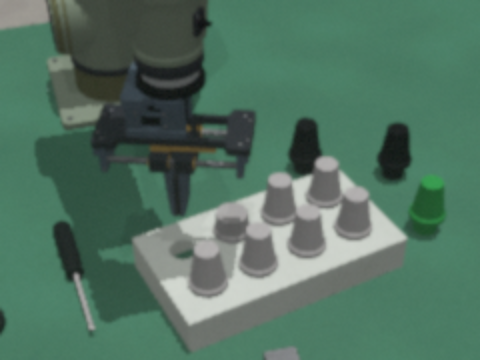

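The fingertips (180,210 in the crop) are straight above the empty hole (182,248), and were held there for over 2 s. Next is the short head.

Request:
send_rows(steps=[[[0,0,-0.3,0,0],[0.23,0.37,0,0,0],[0.23,0.37,0,0,0],[0.23,0.37,0,0,0],[0.23,0.37,0,0,0]]])

```text
time_s: 5.15
ee_pos: [458.1, 74.2, 149.2]
ee_rot: [180.0, 0.0, 158.3]
force: [-0.4, 0.4, 0.4]
gripper_width: 0.2
gripper_force: 0.0
```

Request:
send_rows(steps=[[[0,0,0.1,0,0],[0,0,0.1,0,0],[0,0,0,0,0],[0,0,0,0,0],[0,0,0,0,0]]])

```text
time_s: 5.57
ee_pos: [458.4, 72.9, 141.0]
ee_rot: [-180.0, -0.0, 158.3]
force: [0.0, 0.3, -0.1]
gripper_width: 0.8
gripper_force: 0.0
```

Request:
send_rows(steps=[[[0,0,0,0,0],[0,0,0,0,0],[0,0,0,0,0],[0,0,0,0,0],[0,0,0,0,0]]])

```text
time_s: 5.98
ee_pos: [458.3, 73.5, 141.2]
ee_rot: [180.0, 0.0, 158.3]
force: [-1.1, -0.0, -0.5]
gripper_width: 0.4
gripper_force: 0.0
```

Request:
send_rows(steps=[[[0,0,0,0,0],[0,0,0,0,0],[0,0,0,0,0],[0,0,0,0,0],[0,0,0,0,0]]])

```text
time_s: 6.4
ee_pos: [458.2, 73.6, 141.1]
ee_rot: [180.0, -0.0, 158.4]
force: [-0.0, -0.0, -0.9]
gripper_width: 0.4
gripper_force: 0.0
```

Request:
send_rows(steps=[[[0,0,0,0,0],[0,0,0,0,0],[0,0,0,0,0],[0,0,0,0,0],[0,0,0,0,0]]])

```text
time_s: 6.82
ee_pos: [458.3, 73.6, 141.1]
ee_rot: [180.0, 0.0, 158.4]
force: [0.5, 0.6, 0.6]
gripper_width: 0.5
gripper_force: 0.0
```

Request:
send_rows(steps=[[[0,0,0,0,0],[0,0,0,0,0],[0,0,0,0,0],[0,0,0,0,0],[0,0,0,0,0]]])

```text
time_s: 7.23
ee_pos: [458.2, 73.6, 141.1]
ee_rot: [180.0, -0.0, 158.4]
force: [-0.0, -0.2, 1.2]
gripper_width: 0.7
gripper_force: 0.0
```

```bash
python3 - <<'E'
from h import *
f=grab('scene');cv2.imwrite('pics/h2.png',cv2.resize(f['pixels'][60:240,200:440],None,fx=2,fy=2)[...,::-1])
E
```

```text
(no output)
```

View pics/h2.png

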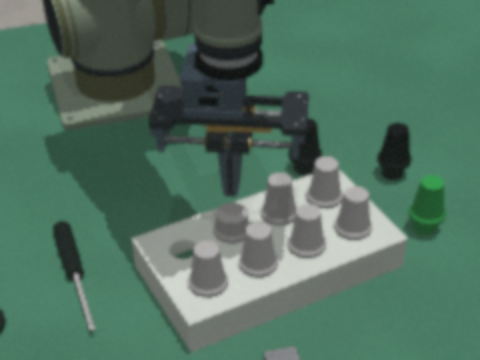

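The fingertips are straight above the stubby head (232,190 over 232,220 in the crop), held for over 2 s. Now I lift and go to the wide button.

Request:
send_rows(steps=[[[0,0,-0.6,0,0],[0,0,-0.6,0,0],[-0.3,-0.62,0,0,0],[-0.3,-0.62,0,0,0],[-0.3,-0.62,0,0,0]]])

```text
time_s: 7.7
ee_pos: [464.5, -9.5, 189.7]
ee_rot: [180.0, 0.1, 158.4]
force: [0.7, -0.7, -0.8]
gripper_width: 0.8
gripper_force: 0.0
```

Request:
send_rows(steps=[[[-0.3,-0.62,0,0,0],[-0.3,-0.62,0,0,0],[-0.3,-0.62,0,0,0],[-0.3,-0.62,0,0,0],[-0.3,-0.62,0,0,0]]])

```text
time_s: 8.12
ee_pos: [474.2, -147.6, 189.2]
ee_rot: [180.0, 0.0, 158.3]
force: [0.0, 0.3, -0.9]
gripper_width: 0.2
gripper_force: 0.0
```

Request:
send_rows(steps=[[[-0.3,-0.62,0,0,0],[-0.3,-0.62,0,0,0],[-0.3,-0.62,0,0,0],[-0.3,-0.62,0,0,0],[0,0,0,0,0]]])

```text
time_s: 8.53
ee_pos: [482.9, -260.6, 189.0]
ee_rot: [-179.9, 0.1, 158.2]
force: [0.7, -0.9, -0.2]
gripper_width: 0.6
gripper_force: 0.0
```

Request:
send_rows(steps=[[[0,0,0.6,0,0],[0,0,0.6,0,0],[0,0,0.6,0,0],[0,0,0.6,0,0],[0,0,0,0,0]]])

```text
time_s: 8.95
ee_pos: [479.3, -254.1, 88.9]
ee_rot: [179.9, -0.6, 158.4]
force: [-0.7, 0.9, -0.1]
gripper_width: 0.4
gripper_force: 0.0
```

```bash
python3 - <<'E'
from h import *
f=grab('scene');print(env.state()['ee_pos']);cv2.imwrite('pics/h3.png',cv2.resize(f['pixels'][110:290,100:340],None,fx=2,fy=2)[...,::-1])
E
```

```text
[ 480.72286163 -254.91555128   91.16213688]
```

View pics/h3.png

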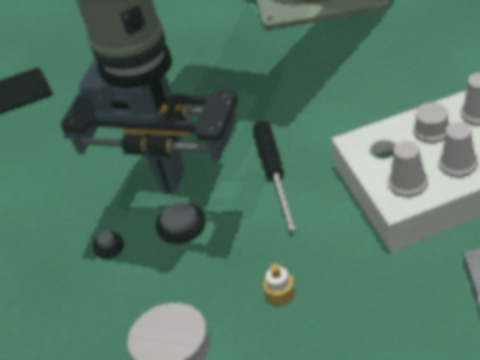

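The fingertips are over the wide button (180,218 in the crop), with the narrow one clear at (108,243). I go down to just above the cap first.

Request:
send_rows(steps=[[[-0.12,-0.03,0.3,0,0],[0,0,0.4,0,0],[0,0,0.3,0,0],[0,0,0,0,0],[0,0,0,0,0]]])

```text
time_s: 9.42
ee_pos: [487.1, -259.3, 53.7]
ee_rot: [-180.0, 0.1, 158.4]
force: [0.6, 0.3, 0.3]
gripper_width: 0.7
gripper_force: 0.0
```

Request:
send_rows(steps=[[[0,0,0.05,0,0],[0,0,0.05,0,0],[0,0,0.05,0,0],[0,0,0,0,0],[0,0,0,0,0]]])

```text
time_s: 9.83
ee_pos: [486.4, -259.1, 47.3]
ee_rot: [180.0, 0.0, 158.4]
force: [0.1, -0.2, 0.2]
gripper_width: 0.4
gripper_force: 0.0
```

Request:
send_rows(steps=[[[0,0,0.05,0,0],[0,0,0.05,0,0],[0,0,0.05,0,0],[0,0,0.03,0,0],[0,0,0,0,0]]])

```text
time_s: 10.25
ee_pos: [486.3, -259.0, 39.8]
ee_rot: [180.0, -0.0, 158.4]
force: [-0.2, 0.9, 3.1]
gripper_width: 0.0
gripper_force: 1.0
```

Request:
send_rows(steps=[[[0,0,0.05,0,0],[0,0,0.04,0,0],[0,0,0,0,0],[0,0,0,0,0],[0,0,0,0,0]]])

```text
time_s: 10.67
ee_pos: [486.4, -259.0, 36.5]
ee_rot: [180.0, 0.0, 158.4]
force: [-0.7, 0.7, 3.3]
gripper_width: 0.3
gripper_force: 2.0
```

Request:
send_rows(steps=[[[0,0,0.04,0,0],[0,0,0.03,0,0],[0,0,0,0,0],[0,0,0,0,0],[0,0,0,0,0]]])

```text
time_s: 11.08
ee_pos: [486.4, -259.1, 34.9]
ee_rot: [-180.0, 0.0, 158.4]
force: [-3.7, 1.5, 13.9]
gripper_width: 0.2
gripper_force: 7.0
```

13.9 N, well above the 5 N spring, with the tip at about z 16: the button is on its stop. I lift off.

Request:
send_rows(steps=[[[0,0,-0.1,0,0],[0,0,-0.3,0,0],[0,0,-0.6,0,0],[0,0,-0.8,0,0],[0,0,-0.8,0,0]]])

```text
time_s: 11.5
ee_pos: [485.6, -258.7, 137.4]
ee_rot: [180.0, -0.2, 158.4]
force: [0.3, -0.2, -0.3]
gripper_width: 0.4
gripper_force: 0.0
```

Request:
send_rows(steps=[[[0,0,-0.8,0,0],[0,0,-0.5,0,0],[0,0,0,0,0],[0,0,0,0,0],[0,0,0,0,0]]])

```text
time_s: 11.92
ee_pos: [485.6, -258.6, 188.1]
ee_rot: [180.0, -0.1, 158.4]
force: [1.2, 0.9, 0.1]
gripper_width: 0.6
gripper_force: 0.0
```

```bash
python3 - <<'E'
from h import *
s=env.state();print(s['ee_pos'],s['force'],s['time_s'])
f=grab('scene');P0=dict(np.load('top.npz'))
cv2.imwrite('pics/h4.png',f['pixels'][...,::-1])
E
```

```text
[ 485.58918087 -258.61884713  188.06860419] [1.21471744 0.89102245 0.05130376] 11.9167
```

View pics/h4.png

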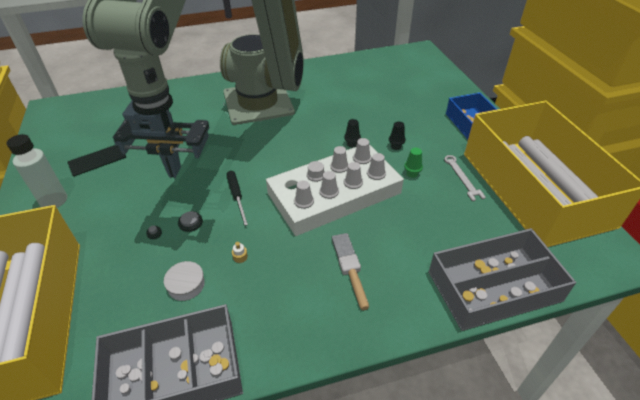

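The arm is clear at z 188. The wide button is up again at (190,220), and the rack, heads and bystanders are all where they were.

```bash
python3 -c "
from workcell import env
print(env.job_done())"
```

```text
the job is handed in; nothing more can be done
None
```

I pointed at the empty hole and then the short head for over 2 s each, and pressed the wide button to its stop. It came back up; nothing else looks moved in the last picture, the arm is clear, and the job is handed in (no verdict was returned).

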